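# Scan a balanced potsherd

## Robot

A 6-joint arm with a two-finger parallel gripper is mounted at the origin on the work surface. World frame = base frame: x ahead of the robot, y to its left, z up, the work surface at z = 0. Lengths are in mm, angles in rad, forces in N, time in s.
With the tool pointing down it reaches from about 350 to 950 mm from the base axis. Payload 17.4 kg.
Tool frame: the origin (TCP) lies at the very end of the fingers, on their centre line; the grasp point (between the pads) lies 19 mm behind it (r.grip_depth is the x of the grasp point in the tool frame, in mm); x points along the fingers, z is the direction in which the jaws open and shut, and the axes are right-handed (so a half turn about x gives the same grasp; the last joint's range is limited). The gripper opens to 93 mm and grips with 3 to 60 N. Pads are 15 mm wide; open, the fingers measure 128 mm over their backs; the gripper's body (75 mm by 188 mm) begins 65 mm behind the grasp point.
Start: joints at [-1.189, 0.116, 1.442, -0, 1.584, -0.038], TCP at [275.107, -616.4, 218.646] pointing down, gripper open.
Joint ranges: [-2.83, 2.83], [-0.83, 2.19], [0.07, 2.5], [-1.14, 4.28], [0.01, 3], [-2.97, 2.97]. Speed limits (rad/s): [1.89, 1.89, 2.22, 3.14, 3.14, 3.14].

## Interface

Orientations are given as a unit quaternion [w, x, y, z].
In Python, from workcell import r, read_camera, job gives the robot as it stands.
- The arm moves only by the shell command python3 -m creep 'ROWS' [FORCE]. ROWS is JSON, a list of rows, each an object of numbers: "tx", "ty", "tz": the shift along the tool's x, y, z in mm; "spin": the turn about the tool's x in degrees; "claw": the closure, from 0 (fully open) to 1 (shut). A call has 1 to 10 rows; each row shifts and turns the commanded pose from where the row before left it, along the tool's axes as they then stand; what a row does not reach is not made up. A row lasts 1/8 s, in which the tool goes at most 62.5 mm and 10.7 degrees, less where a joint would pass 70% of its speed; a pose out of reach is approached as far as the arm can. A call is refused whole if a number of a shift passes 62.5 or a number of a turn 10.7, either way. A call with a gripper value outside its range is refused whole. The fingers move at their own pace and stop on an object; FORCE is the grip in N (left out, the last holds). Time passes only in rows, so rows that do not move let the fingers close. It gives the time, the measured TCP pose, the force and the opening at its end, in the units of the state.
- r.read_state(): the state, without advancing time (a new reading comes with each control period).
- read_camera(name): name is "scene" or "top" or "wrist"; returns a dict with "image" (384x512x3 uint8, red, green, blue), "range_z" (384x512 float32, mm along the optical axis (not along the pixel's ray), 0 where there is no reading), "intrinsics" (3x3 intrinsics, pixels), "k1" (the pictures are not rectified: a ray, as slopes to the right and down, at radius r is drawn at 1 + k1 r^2 times it, then the intrinsics apply), "world_from_camera" (4x4, takes a point from camera to world coordinates); the wrist camera has in their place "tool_from_camera" (4x4, takes a point from camera to tool coordinates, whose origin is the TCP and whose axes are the tool frame's). Camera axes: x right, y up, looking along -z (the intrinsics and any distortion apply to the point x, -y, -z); pixel columns grow to the right and rows downward; lengths in mm; the calibration is good to about 2 mm. A picture is of the moment at which its call begins: read the wrist's pose just before it.
- job.close_job(): hands the job in, once; it reports no verdict.
The state is a dict: "clock": time; "joint_pos": joint angles; "joint_velocities": joint speeds; "effort": joint torques, N m; "position": TCP position; "tool_rot": TCP orientation; "ft_force": force on the tool from outside, world axes, zero at the start; "ft_torque": the same for the moment, N m; "width": finger opening in mm.
Only numpy, scipy, OpenCV 4.12 (cv2) and the standard library are available. Lean on these libraries where they do the work, as an engineer would, in place of code of your own. Each camera call takes 0.05 s, during which the arm holds its last target.

## Task

Set the large arched potsherd, hollow side down, centrally on top of the black domed rest so that it balances there, and let go of it without dropping it. Then pull the stylus out of its wooden block, reach its thin end down through the round hole in the control box and hold the recessed scan key down; finish while still gripping the stylus and holding the key down, with the sherd still balanced. Leave the small flat sherd, the jar and the wooden strip where they are.

Things in the scene. Friction and masses are not known exactly. Their poses are not given: they have to be found in the camera images.
- sherd: Arched terracotta sherd, loose, 85 g, 82 (x) x 62 (y) x 21 mm high, 9 thick, standing hollow side down on two feet. Flat crown |x|<16, 62 wide, 12.3 to 21.3 mm above the origin; flanks slope 0.52 rad to feet at x = +-36, 40 to 56 wide. Origin: foot level below mid crown, z up. Pinch the crown across y. Centred on the dome it rests on both flanks, origin 12 mm below the apex.
- rest: Black rubber hemisphere of 60 mm radius on a round foot 124 mm across and 12 mm high, fixed to the table. Origin: centre of the underside.
- rest_apex (a point): Highest point of the dome, 72 mm above the table.
- control: Grey control box, 140 (x) by 100 (y) by 55 mm high, fixed to the table, with a flat dark display (3 mm proud) on the +x half of its top and one round guard hole in the -x half. Origin: centre of the underside.
- hole (a point): Centre of the mouth of the round guard hole, in the top face of the control box; the vertical hole is 19 mm across.
- key (a joint): Recessed white scan key at the bottom of the guard hole, 15 mm across: 0 = up, 0.006 m = fully down. Spring: 2 N at the start, 5.5 N fully down; it counts as held down past about 0.004.
- key_top (a point): Centre of the key's top face; 25 mm below the mouth of the hole when up, and sinks with the key.
- holder: Dark wooden block 56 by 56 by 70 mm high, fixed to the table, with an upright hole 14 mm across in the middle of its top in which the stylus stands. Origin: centre of the underside.
- stylus: Stylus, loose, about 60 g, 120 mm long: a round steel shaft 9 mm thick and 60 mm long, above it a black square handle 18 by 18 mm (sides along its x and y) and 60 mm long. It stands upright, shaft down in the block, handle resting on the block's top. Origin: the tip of the shaft; z points from the tip up to the handle.
- stylus_grip (a point): Middle of the stylus's handle, 90 mm above the tip.
- small_sherd: Bystander: small flat sherd, 40 by 36 by 9 mm, loose on the table. Origin: centre of the underside.
- jar: Bystander: small jar, 52 mm across, 70 mm high, loose. Origin: centre of the underside.
- strip: Bystander: dark wooden strip, 20 (x) by 160 (y) by 12 mm, loose. Origin: centre of the underside.
Mind the look-alikes: they are no part of the job. There is more than one size of the sherd; the one meant has the size given above.

How it is judged (in metres and radians):
On the way, in this order (a step that is already met when the one before it is completed fails the run):
1. the sherd is balanced on the dome and let go (horizontal distance between sherd and rest_apex below 0.018 m and z of sherd in the frame of rest_apex between -0.025 and 0 m and angle between sherd's own z axis and vertical below 0.35 rad and contact force between sherd and rest above 0.2 N and contact force between each of the arm, the fingers and sherd below 0.05 N and linear speed of sherd below 0.03 m/s), for 0.5 s.
2. the stylus is out of its block, in the gripper (z of stylus in the frame of holder above 0.075 m and contact force between the fingers and stylus above 1 N), for 0.2 s.
3. the stylus, through the hole, holds the key down (value of joint key above 0.004 m and distance between stylus and key_top below 0.008 m and contact force between stylus and control above 1 N and contact force between the fingers and stylus above 1 N), for 0.3 s.
At the end, for the whole second after the job is handed in: The gripped stylus keeps the key pressed (more than 4 of 6 mm, its tip within 8 mm of the key's centre) and the sherd rests untouched and still on the dome, hollow side down, its middle within 18 mm of the dome's axis and tilted less than 0.35 rad (all of step 1 and all of step 3); the arm keeps its last pose, push and grip.
It fails at once if the sherd is dropped (it moves free of the gripper faster than 0.45 m/s, a fall of about 10 mm) (contact force between the fingers and sherd below 0.02 N and linear speed of sherd above 0.45 m/s).
It fails at once if a bystander (small sherd, jar or strip) is moved more than 20 mm (distance of any of small_sherd, jar, strip from where it was at the start of the episode above 0.02 m).
It also fails if it takes over 70 s, if anything falls off the work surface, if the arm or the gripper's body presses on something with over 40 N, if the wrist force passes 120 N, or if a joint passes its speed limit or range.

## Working session

There is one attempt and no reset: what is moved stays moved. The work goes in short steps, Python scripts to look and compute and a shell command to move; the robot and the scene stay as the last step left them, time stands still between calls to the robot, and variables do not carry over. Pictures are saved under pics/ and viewed, and the job is handed in when it is done.

```bash
ls; mkdir -p pics; cat > h.py <<'E'
import numpy as np, cv2
from workcell import r, read_camera, job
def shot(name, fn):
    s=r.read_state(); c=read_camera(name)
    cv2.imwrite(f'pics/{fn}.png', c['image'][:,:,::-1])
    np.savez(f'pics/{fn}.npz', pos=s['position'], rot=s['tool_rot'], **{k:np.asarray(v) for k,v in c.items()})
    return s,c
E
python3 - <<'E'
from h import *
for n in ('scene','top','wrist'):
    s,c=shot(n,n+'0')
    print(n,c['intrinsics'],c['k1'],c.get('world_from_camera',c.get('tool_from_camera')))
print(s)
E
```

```text
pics
scene [[480.77595354   0.         250.71531409]
 [  0.         480.77595354 189.60299658]
 [  0.           0.           1.        ]] -0.02153676673498171 [[-3.83712546e-01 -5.06630031e-01  7.72069099e-01  1.48999880e+03]
 [ 9.23378436e-01 -1.99902714e-01  3.27736433e-01  3.84401394e+02]
 [-1.17024105e-02  8.38668538e-01  5.44516425e-01  7.43580806e+02]
 [ 0.00000000e+00  0.00000000e+00  0.00000000e+00  1.00000000e+00]]
top [[425.84852652   0.         252.82953555]
 [  0.         425.84852652 187.29726971]
 [  0.           0.           1.        ]] 0.039086772033797616 [[ 8.62565976e-03  9.75405922e-01 -2.20247327e-01  3.07875368e+02]
 [-9.99962421e-01  8.22254386e-03 -2.74699198e-03 -1.42413098e+00]
 [-8.68438939e-04  2.20262745e-01  9.75440193e-01  1.33185102e+03]
 [ 0.00000000e+00  0.00000000e+00  0.00000000e+00  1.00000000e+00]]
wrist [[320.55182713   0.         251.9671593 ]
 [  0.         320.55182713 193.25092347]
 [  0.           0.           1.        ]] 0.0040077022474763035 [[-1.29433915e-03  2.67944857e-01 -9.63433380e-01 -1.66394877e+02]
 [-1.22447970e-03  9.63433040e-01  2.67946407e-01  7.53382386e+01]
 [ 9.99998413e-01  1.52651814e-03 -9.18916070e-04  1.35588881e+00]
 [ 0.00000000e+00  0.00000000e+00  0.00000000e+00  1.00000000e+00]]
{'clock': 0.1, 'joint_pos': array([-1.18880104e+00,  1.16464543e-01,  1.44216752e+00, -1.88502606e-07,
        1.58397989e+00, -3.78428372e-02]), 'joint_velocities': array([-0.0004762 , -0.0014271 , -0.00157831,  0.00038384, -0.00133597,
       -0.00219427]), 'effort': array([ 3.05205394e-03, -7.22889304e+01, -6.23865294e+01,  7.82305095e-02,
        2.26953335e-02, -7.53877430e-05]), 'position': array([ 275.04267145, -616.24256828,  217.98032247]), 'tool_rot': array([ 0.59291945,  0.38504085,  0.59350892, -0.3846261 ]), 'ft_force': array([ 0.46956431, -0.27204426,  0.19097203]), 'ft_torque': array([0.01940325, 0.01006202, 0.02175557]), 'width': 92.9978491911046}
```

View pics/top0.png

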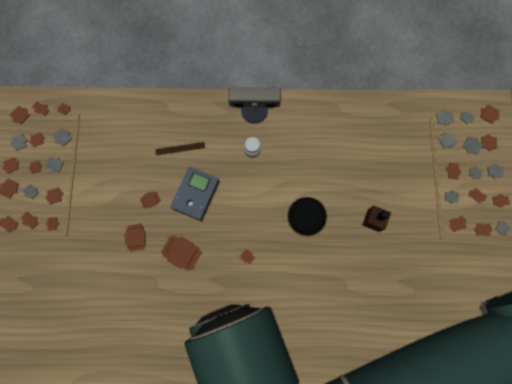

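View pics/scene0.png

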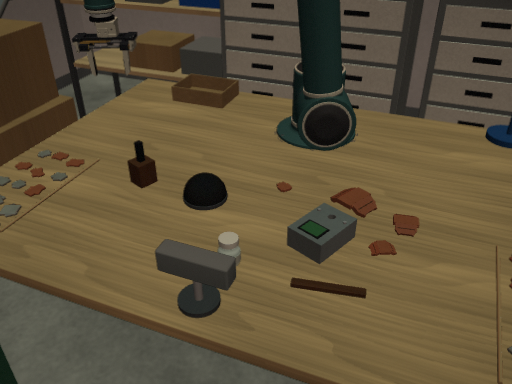

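View pics/wrist0.png

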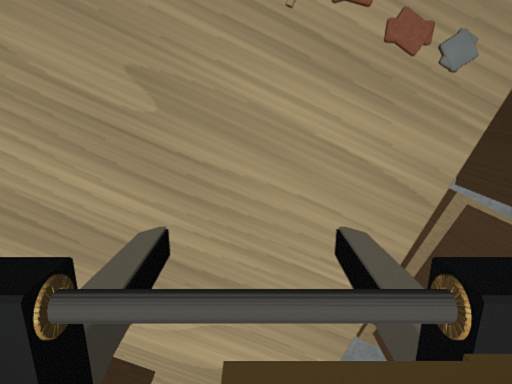

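```bash
cat >> h.py <<'E'
from scipy.spatial.transform import Rotation as R
def load(fn): return dict(np.load(f'pics/{fn}.npz'))
def camT(c):
    if 'world_from_camera' in c: return c['world_from_camera']
    q=c['rot']; T=np.eye(4); T[:3,:3]=R.from_quat([q[1],q[2],q[3],q[0]]).as_matrix(); T[:3,3]=c['pos']
    return T@c['tool_from_camera']
def slopes(c,uv):
    K=c['intrinsics']; k=float(c['k1'])
    return cv2.undistortPoints(np.float64(uv).reshape(-1,1,2),K,np.array([k,0,0,0.])).reshape(-1,2)
def onplane(c,uv,z):
    T=camT(c); s=slopes(c,uv); d=np.c_[s[:,0],-s[:,1],-np.ones(len(s))]@T[:3,:3].T
    return T[:3,3]+d*((z-T[2,3])/d[:,2:3])
def cloud(c):
    h,w=c['range_z'].shape; g=np.stack(np.meshgrid(np.arange(w),np.arange(h)),-1).reshape(-1,2)
    s=slopes(c,g); zz=c['range_z'].reshape(-1,1).astype(float)
    p=np.c_[s[:,0],-s[:,1],-np.ones(len(s))]*zz
    T=camT(c); P=p@T[:3,:3].T+T[:3,3]; P[zz[:,0]==0]=np.nan
    return P.reshape(h,w,3)
def proj(c,P):
    T=np.linalg.inv(camT(c)); q=np.atleast_2d(P)@T[:3,:3].T+T[:3,3]
    s=np.c_[q[:,0]/-q[:,2],q[:,1]/q[:,2]]; s=s*(1+float(c['k1'])*(s**2).sum(1,keepdims=True))
    K=c['intrinsics']; return s*[K[0,0],K[1,1]]+K[:2,2]
E
python3 - <<'E'
from h import *
c=load('top0'); P=cloud(c); im=c['image'][:,:,::-1]
cv2.imwrite('pics/crop1.png',cv2.resize(im[120:290,110:310],None,fx=4,fy=3.5,interpolation=2)[:600])
cv2.imwrite('pics/crop1.png',cv2.resize(im[130:280,110:310],None,fx=4,fy=4,interpolation=2))
for u,v in [(182,252),(135,237),(150,200),(247,257),(307,216),(377,217),(382,214),(195,195),(252,146),(180,149),(255,113),(190,204)]:
    print((u,v),P[v,u].round(1))
E
```

```text
(182, 252) [399.7 215.4  25.9]
(135, 237) [444.8 362.4  19.8]
(150, 200) [561.1 324.5  17.2]
(247, 257) [387.3  18.3   7.2]
(307, 216) [ 504.8 -159.5   78.6]
(377, 217) [ 503.4 -365.3   81.3]
(382, 214) [ 504.8 -366.1  128.7]
(195, 195) [571.4 179.5  50.9]
(252, 146) [723.8   5.8  71.2]
(180, 149) [730.3 238.8  14.4]
(255, 113) [856.8  -2.7  13.8]
(190, 204) [546.2 196.1  34.4]
```

View pics/crop1.png

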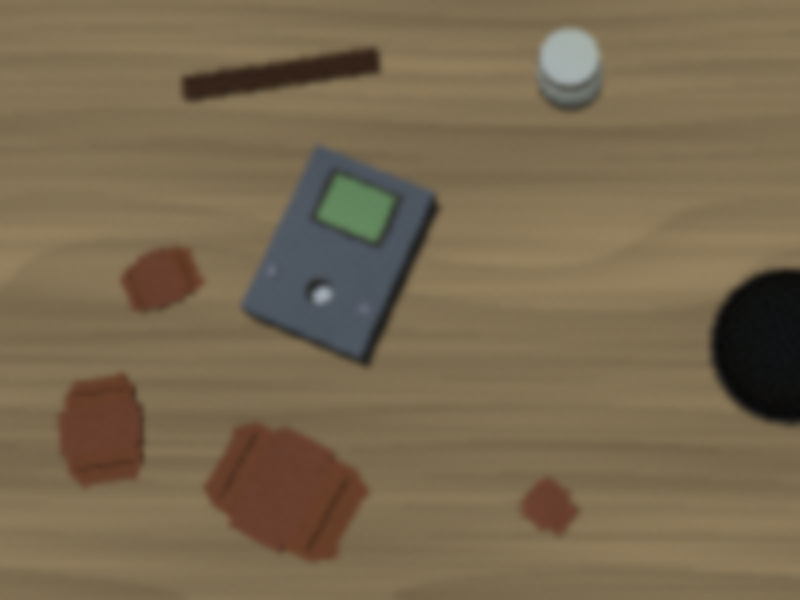

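```bash
cat >> h.py <<'E'
def tool(s=None):
    s=s or r.read_state(); q=s['tool_rot']; return R.from_quat([q[1],q[2],q[3],q[0]]).as_matrix(), np.array(s['position'])
def rel(goal, yaw_z=None, s=None):
    """shift in tool axes to world goal (TCP), optional world yaw (deg) for the tool z axis (mod 180)"""
    M,p=tool(s); d=M.T@(np.array(goal)-p); out='tx %.1f ty %.1f tz %.1f'%tuple(d)
    cur=np.degrees(np.arctan2(M[1,2],M[0,2]))
    if yaw_z is not None: out+=' | cur z yaw %.1f, need world yaw %.1f (spin = -that if x down)'%(cur,(yaw_z-cur+90)%180-90)
    return out
E
python3 - <<'E'
from h import *
M,p=tool(); print(M.round(3))
print(rel([505,-330,220],0)); 
c=load('top0');P=cloud(c)
import numpy as np
# fits
Z=P[...,2]; print('table z', np.nanmedian(Z[270:300,100:180]),np.nanmedian(Z[150:170,290:330]),np.nanmedian(Z[230:250,360:400]))
E
```

```text
[[-0.     0.913  0.408]
 [ 0.001  0.408 -0.913]
 [-1.     0.    -0.001]]
tx -1.8 ty 326.6 tz -167.7 | cur z yaw -65.9, need world yaw 65.9 (spin = -that if x down)
table z 1.0610687525766025 0.8063928570654753 1.1236404715302797
```

```bash
python3 -m creep '[{"ty":47,"tz":-24},{"ty":47,"tz":-24},{"ty":47,"tz":-24},{"ty":47,"tz":-24},{"ty":47,"tz":-24},{"ty":47,"tz":-24},{"ty":45,"tz":-24},{}]'
python3 - <<'E'
from h import *
s,c=shot('wrist','w1'); print(s['position'],s['clock'])
c=load('w1')
print(proj(c,[[505,-366,130],[505,-366,70],[505,-160,72]]))
E
```

```text
[ 275.05602498 -616.26803648  218.08902944] 0.15
[[   7.72454539 -335.4878231 ]
 [  67.49938077 -227.69490843]
 [-243.12996108 -404.22413296]]$[0]: bad value
```

View pics/w1.png

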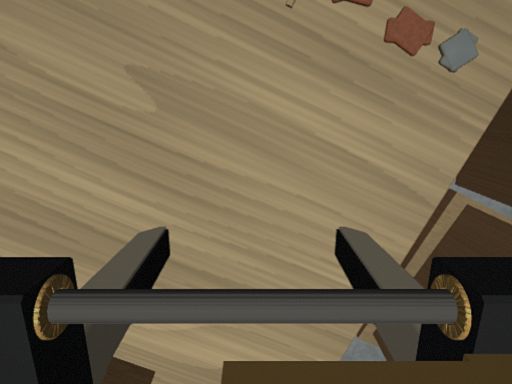

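```bash
python3 -m creep '[{"tx":0,"ty":47,"tz":-24,"spin":0,"claw":0},{"tx":0,"ty":47,"tz":-24,"spin":0,"claw":0},{"tx":0,"ty":47,"tz":-24,"spin":0,"claw":0},{"tx":0,"ty":47,"tz":-24,"spin":0,"claw":0},{"tx":0,"ty":47,"tz":-24,"spin":0,"claw":0},{"tx":0,"ty":47,"tz":-24,"spin":0,"claw":0},{"tx":0,"ty":45,"tz":-24,"spin":0,"claw":0},{"tx":0,"ty":0,"tz":0,"spin":0,"claw":0}]'
python3 - <<'E'
from h import *
s,c=shot('wrist','w2'); print(s['position'],s['clock'])
c=load('w2')
print(proj(c,[[505,-366,130],[505,-366,70],[505,-160,72]]))
E
```

```text
clock: 1.2
position: [506.8, -327.3, 218.5]
tool_rot: [0.594, 0.384, 0.594, -0.384]
ft_force: [0.1, -0.5, 0.1]
width: 92.8
[ 506.80489623 -327.28439017  218.51764988] 1.2
[[291.10070938 218.33005174]
 [284.15796797 198.23154726]
 [ 88.16969493 113.30875895]]
```

View pics/w2.png

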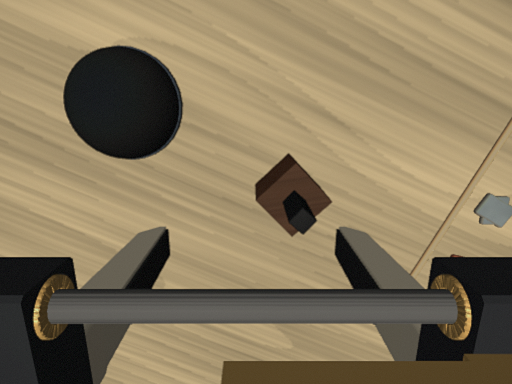

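```bash
python3 - <<'E'
from h import *
from scipy.optimize import least_squares
c=load('w2'); im=c['image'][:,:,::-1]
cv2.imwrite('pics/w2c.png',cv2.resize(im[140:250,240:350],None,fx=5.4,fy=5.4,interpolation=2))
P=cloud(c)
for u,v in [(302,222),(290,170),(320,205),(123,102),(200,300),(200,200)]: print((u,v),P[v,u].round(1))
q=P[40:165,60:190].reshape(-1,3); q=q[np.isfinite(q).all(1)&(q[:,2]>22)]
f=least_squares(lambda a:np.linalg.norm(q-a,axis=1)-60,[505,-160,12],loss='soft_l1'); print('sphere',f.x,np.abs(f.fun).mean(),q[:,2].max())
c2=load('top0');P2=cloud(c2)
q=P2[190:245,280:335].reshape(-1,3); q=q[np.isfinite(q).all(1)&(q[:,2]>22)]
f=least_squares(lambda a:np.linalg.norm(q-a,axis=1)-60,[505,-160,12],loss='soft_l1'); print('sphere top',f.x,np.abs(f.fun).mean(),len(q))
E
```

```text
(302, 222) [ 506.  -375.6  130.7]
(290, 170) [ 533.9 -358.5   70.2]
(320, 205) [ 513.5 -402.9   69.8]
(123, 102) [ 528.  -185.9   69.6]
(200, 300) [ 531.2 -304.7  319.9]
(200, 200) [ 444.1 -286.     0.5]
sphere [ 516.97864659 -168.51831725   12.04970634] 0.45016508966846197 74.10208084427711
sphere top [ 515.63986245 -166.27767597   12.81426218] 1.473540408504362 1122
```

View pics/w2c.png

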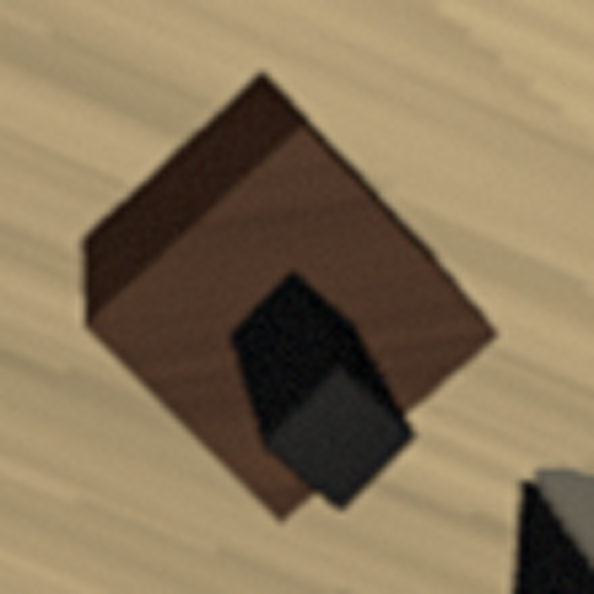

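```bash
python3 - <<'E'
from h import *
c=load('w2')
for uv,z in [([(343,368),(413,434),(342,508),(268,442)],130),([(302,124),(495,334),(282,520),(90,322)],70)]:
    p=onplane(c,(np.array(uv)+.5)/5.4-.5+[240,140],z)[:,:2]
    print(p.round(1),p.mean(0)); e=np.roll(p,-1,0)-p; print(np.linalg.norm(e,axis=1),np.degrees(np.arctan2(e[:,1],e[:,0]))%90)
M,p=tool(); print(rel([480,340,230],0))
E
```

```text
[[ 517.6 -371. ]
 [ 512.3 -385.9]
 [ 496.6 -381.3]
 [ 501.8 -365.8]] [ 507.08590884 -376.01190546]
[15.7536205  16.33918117 16.41130559 16.57099204] [70.61712569 73.82479011 71.50879717 71.51116527]
[[ 542.9 -360.3]
 [ 521.7 -411.6]
 [ 470.9 -391.4]
 [ 492.3 -340.4]] [ 506.95324028 -375.92126492]
[55.56940607 54.70062969 55.40064473 54.34116914] [67.56673848 68.34703407 67.19225969 68.5314017 ]
tx -11.4 ty 250.3 tz -620.5 | cur z yaw -65.8, need world yaw 65.8 (spin = -that if x down)
```

```bash
python3 -m creep '[{"tx":0,"ty":25,"tz":-45,"spin":0,"claw":0},{"tx":0,"ty":25,"tz":-45,"spin":0,"claw":0},{"tx":0,"ty":25,"tz":-45,"spin":0,"claw":0},{"tx":0,"ty":25,"tz":-45,"spin":0,"claw":0},{"tx":0,"ty":25,"tz":-45,"spin":0,"claw":0},{"tx":0,"ty":25,"tz":-45,"spin":0,"claw":0},{"tx":0,"ty":25,"tz":-45,"spin":0,"claw":0},{"tx":0,"ty":25,"tz":-45,"spin":0,"claw":0},{"tx":0,"ty":25,"tz":-45,"spin":0,"claw":0},{"tx":0,"ty":20,"tz":-45,"spin":0,"claw":0}]'
python3 -m creep '[{"tx":0,"ty":0,"tz":0,"spin":0,"claw":0}]'
python3 - <<'E'
from h import *
s,c=shot('wrist','w3'); print(s['position'],s['clock'],s['joint_pos'])
E
```

```text
clock: 2.5
position: [545.8, 181.6, 218.6]
tool_rot: [0.593, 0.385, 0.593, -0.385]
ft_force: [0.4, 0.4, 0.1]
width: 92.5
clock: 2.62
position: [545.5, 182.5, 218.3]
tool_rot: [0.593, 0.384, 0.594, -0.384]
ft_force: [0.5, -0.6, 0.5]
width: 92.9
[545.53387444 182.52678623 218.2685527 ] 2.625 [ 2.78453441e-01 -1.00929055e-01  1.66034412e+00  1.51545522e-04
  1.58276002e+00  1.42738966e+00]
```

View pics/w3.png

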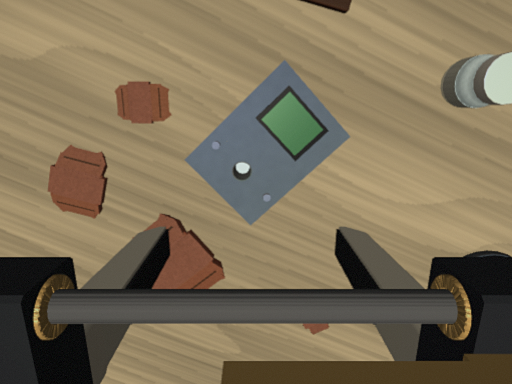

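```bash
python3 - <<'E'
from h import *
c=load('w3'); im=c['image'][:,:,::-1]
a=cv2.resize(im[140:225,40:116],None,fx=6,fy=6,interpolation=2)
b=cv2.resize(im[150:190,222:262],None,fx=8,fy=8,interpolation=2); b=cv2.copyMakeBorder(b,0,a.shape[0]-b.shape[0],0,0,0)
cv2.imwrite('pics/w3c.png',np.hstack([a,b])); print(a.shape)
P=cloud(c)
for u,v in [(242,170),(236,160),(250,190),(78,182),(90,160),(65,180),(143,102),(300,200)]: print((u,v),P[v,u].round(1))
E
```

```text
(510, 456, 3)
(242, 170) [545.  192.8  29.7]
(236, 160) [557.2 204.1  55.2]
(250, 190) [533.6 177.7  55. ]
(78, 182) [452.9 360.3  22.2]
(90, 160) [480.4 358.4  13.6]
(65, 180) [448.8 374.9  21.7]
(143, 102) [567.5 322.9  14.7]
(300, 200) [533.6 109.2  -0.9]
```

View pics/w3c.png

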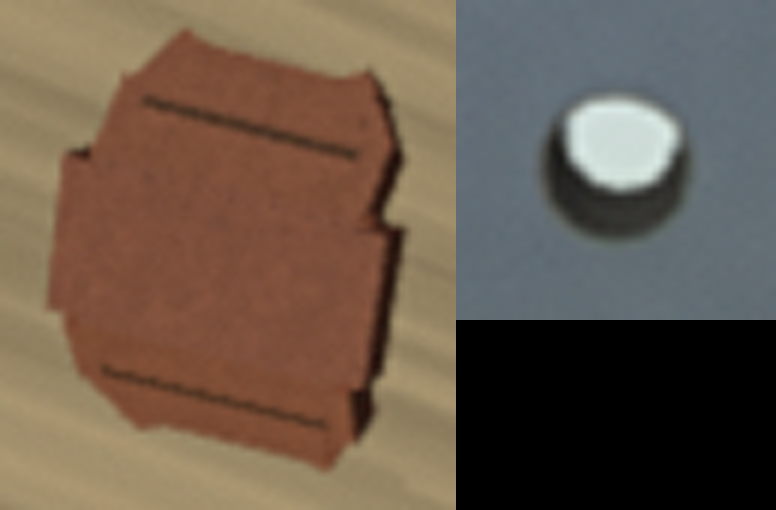

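```bash
python3 - <<'E'
from h import *
c=load('w3')
uv=(np.array([(68,150),(390,228),(366,390),(50,308)])+.5)/6-.5+[40,140]
p=onplane(c,uv,21.3)[:,:2]; e=np.roll(p,-1,0)-p
print(p.round(1),p.mean(0),np.linalg.norm(e,axis=1),np.degrees(np.arctan2(e[:,1],e[:,0])))
# dark lines midpoints & feet edges
uv=(np.array([(185,30),(368,70),(330,468),(140,428)])+.5)/6-.5+[40,140]
print('feet at z~3', onplane(c,uv,3)[:,:2].round(1))
uv=(np.array([(617-456,167)])+.5)/8-.5+[222,150]
print('hole',onplane(c,uv,55))
uv=(np.array([(622-456,142)])+.5)/8-.5+[222,150]
print('key',onplane(c,uv,30))
P=cloud(c); q=P[140:225,40:116].reshape(-1,3); q=q[np.isfinite(q).all(1)&(q[:,2]>18)]
print('cloud>18',q.mean(0),cv2.minAreaRect(q[:,:2].astype(np.float32)))
E
```

```text
[[459.8 394.6]
 [470.1 334.1]
 [436.6 328.7]
 [427.7 389.8]] [448.54758195 361.82146235] [61.36263172 33.96730635 61.74775014 32.45162743] [ -80.2906374  -170.88307779   98.29714245    8.44231841]
feet at z~3 [[484.9 388.9]
 [492.  353.7]
 [408.  336.5]
 [400.4 375.1]]
hole [[549.43759674 194.24745275  55.        ]]
key [[548.03100086 193.68048063  30.        ]]
cloud>18 [448.85404424 362.24098002  21.01893121] ((448.44573974609375, 362.7735595703125), (50.45272445678711, 63.26469802856445), 7.3288373947143555)
```

```bash
python3 -m creep '[{"tx":14,"ty":-3,"tz":-41,"spin":0,"claw":0},{"tx":14,"ty":-3,"tz":-41,"spin":0,"claw":0},{"tx":14,"ty":-3,"tz":-41,"spin":0,"claw":0},{"tx":14,"ty":-3,"tz":-41,"spin":0,"claw":0},{"tx":14,"ty":-3,"tz":-40,"spin":0,"claw":0},{"tx":0,"ty":0,"tz":0,"spin":7.7,"claw":0},{"tx":0,"ty":0,"tz":0,"spin":7.7,"claw":0},{"tx":0,"ty":0,"tz":0,"spin":0,"claw":0}]'
python3 - <<'E'
from h import *
s,c=shot('wrist','w4'); print(s['position'],s['clock']); print(rel([448.5,362,60],-81.3))
E
```

```text
clock: 3.68
position: [449.5, 359.9, 148.7]
tool_rot: [0.536, 0.461, 0.536, -0.461]
ft_force: [0.0, -0.2, -0.4]
width: 93.0
[449.53075363 359.86879725 148.7174428 ] 3.675
tx 88.7 ty -0.7 tz -2.1 | cur z yaw -81.3, need world yaw -0.0 (spin = -that if x down)
```

View pics/w4.png

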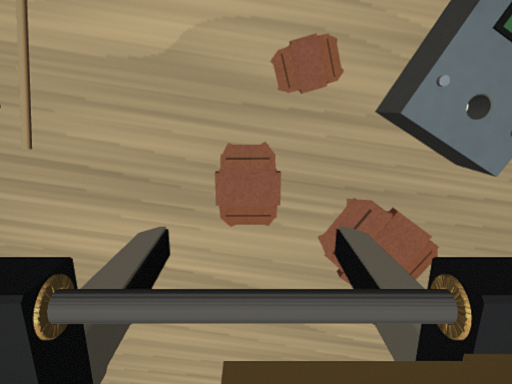

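```bash
python3 - <<'E'
from h import *
c=load('w4'); im=c['image'][:,:,::-1]
cv2.imwrite('pics/w4c.png',cv2.resize(im[130:240,200:290],None,fx=5.4,fy=5.4,interpolation=2))
print(onplane(c,[(320,240),(346,200),(370,199)],5).round(1))
P=cloud(c); q=P[135:235,205:290].reshape(-1,3); q=q[np.isfinite(q).all(1)&(q[:,2]>19.5)&(q[:,2]<24)]
print(q.mean(0),cv2.minAreaRect(q[:,:2].astype(np.float32)))
E
```

```text
[[399.7 279.    5. ]
 [446.5 262.    5. ]
 [451.1 238.3   5. ]]
[447.98798591 362.95131357  21.44933374] ((449.4112548828125, 363.1943359375), (48.19301223754883, 62.43571853637695), 9.764976501464844)
```

View pics/w4c.png

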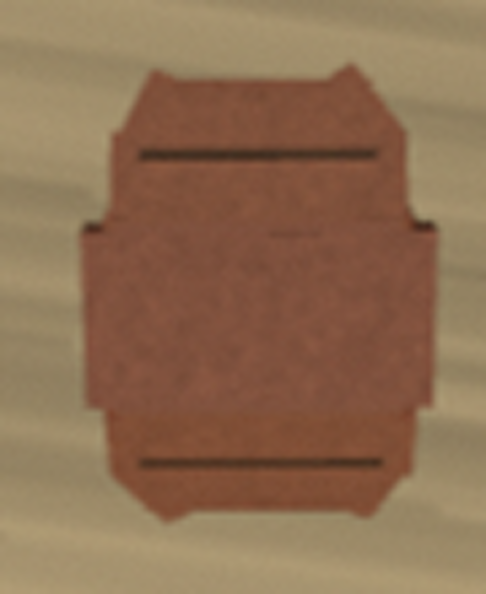

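```bash
python3 - <<'E'
from h import *
c=load('w4')
uv=(np.array([(82,232),(437,232),(433,406),(87,406)])+.5)/5.4-.5+[200,130]
p=onplane(c,uv,21.3)[:,:2]; e=np.roll(p,-1,0)-p
print(p.round(1),p.mean(0),np.linalg.norm(e,axis=1),np.degrees(np.arctan2(e[:,1],e[:,0])))
print(rel([*p.mean(0),9],-81.3))
E
```

```text
[[458.6 395. ]
 [467.7 334.3]
 [436.5 329.5]
 [427.4 390.4]] [447.5179887  362.30036613] [61.43009299 31.56899215 61.5608206  31.55831156] [ -81.48745075 -171.3960288    98.50255082    8.36666076]
tx 139.7 ty -1.6 tz -2.6 | cur z yaw -81.3, need world yaw -0.0 (spin = -that if x down)
```

```bash
python3 -m creep '[{"tx":40,"ty":-1.5,"tz":-2.5,"spin":0,"claw":0},{"tx":40,"ty":0,"tz":0,"spin":0,"claw":0},{"tx":30,"ty":0,"tz":0,"spin":0,"claw":0},{"tx":20,"ty":0,"tz":0,"spin":0,"claw":0},{"tx":10,"ty":0,"tz":0,"spin":0,"claw":0},{"tx":0,"ty":0,"tz":0,"spin":0,"claw":0}]'
python3 - <<'E'
from h import *
s,c=shot('wrist','w5'); print(s['position'],s['clock']); print(rel([447.5,362.3,8.5],-81.3))
E
```

```text
clock: 4.47
position: [447.1, 363.4, 8.8]
tool_rot: [0.536, 0.461, 0.536, -0.461]
ft_force: [0.4, -0.0, 0.2]
width: 93.2
[447.05011194 363.37338839   8.75695943] 4.475
tx 0.9 ty 0.0 tz 1.3 | cur z yaw -81.3, need world yaw 0.0 (spin = -that if x down)
```

View pics/w5.png

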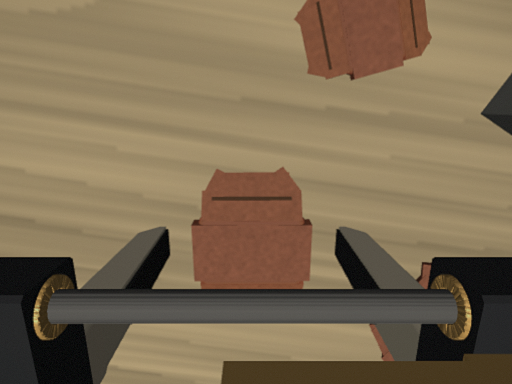

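```bash
python3 -m creep '[{"tx":0,"ty":0,"tz":0,"spin":0,"claw":1},{"tx":0,"ty":0,"tz":0,"spin":0,"claw":1},{"tx":0,"ty":0,"tz":0,"spin":0,"claw":1},{"tx":0,"ty":0,"tz":0,"spin":0,"claw":1},{"tx":0,"ty":0,"tz":0,"spin":0,"claw":1},{"tx":0,"ty":0,"tz":0,"spin":0,"claw":1}]' 20
```

```text
clock: 5.28
position: [446.9, 363.5, 8.8]
tool_rot: [0.536, 0.461, 0.536, -0.461]
ft_force: [-0.8, -0.6, 2.5]
width: 61.6
```

Gripped at 61.6 mm (expected 62). Lift to clear and look.

```bash
python3 -m creep '[{"tx":-3,"ty":0,"tz":0,"spin":0,"claw":1},{"tx":-8,"ty":0,"tz":0,"spin":0,"claw":1},{"tx":-25,"ty":0,"tz":0,"spin":0,"claw":1},{"tx":-35,"ty":0,"tz":0,"spin":0,"claw":1},{"tx":-40,"ty":0,"tz":0,"spin":0,"claw":1},{"tx":-20,"ty":0,"tz":0,"spin":0,"claw":1},{"tx":0,"ty":0,"tz":0,"spin":0,"claw":1}]'
python3 - <<'E'
from h import *
s,c=shot('wrist','w6'); s,c=shot('scene','s6'); print(s['position'],s['ft_force'],s['width'])
im=c['image'][:,:,::-1]; u=proj(load('s6'),s['position'])[0].astype(int); print(u)
cv2.imwrite('pics/s6c.png',cv2.resize(im[max(0,u[1]-60):u[1]+60,u[0]-60:u[0]+60],None,fx=5,fy=5,interpolation=2))
print(rel([517,-168.5,140]))
E
```

```text
clock: 6.15
position: [447.2, 363.8, 140.6]
tool_rot: [0.536, 0.462, 0.536, -0.46]
ft_force: [-0.6, 0.1, -2.0]
width: 61.7
[446.77599631 363.43392557 139.05969814] [ 0.02883196 -0.45106514 -2.21784612] 61.63361591509797
[413 178]
tx -1.4 ty -10.2 tz 536.2
```

View pics/w6.png

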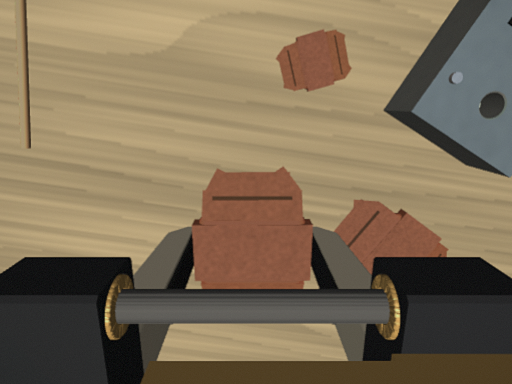

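View pics/s6c.png

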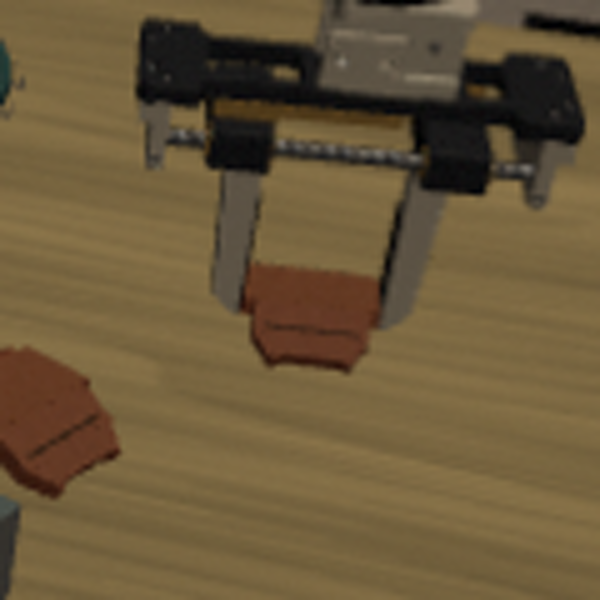

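```bash
python3 -m creep '[{"tx":0,"ty":-1,"tz":20,"spin":0,"claw":1},{"tx":0,"ty":-1,"tz":40,"spin":0,"claw":1},{"tx":0,"ty":-1,"tz":50,"spin":0,"claw":1},{"tx":0,"ty":-1,"tz":50,"spin":0,"claw":1},{"tx":0,"ty":-1,"tz":50,"spin":0,"claw":1},{"tx":0,"ty":-1,"tz":50,"spin":0,"claw":1},{"tx":0,"ty":-1,"tz":50,"spin":0,"claw":1},{"tx":0,"ty":-1,"tz":50,"spin":0,"claw":1},{"tx":0,"ty":-1,"tz":50,"spin":0,"claw":1},{"tx":0,"ty":-1,"tz":50,"spin":0,"claw":1}]'
python3 -m creep '[{"tx":0,"ty":0,"tz":40,"spin":0,"claw":1},{"tx":0,"ty":0,"tz":26,"spin":0,"claw":1},{"tx":0,"ty":0,"tz":10,"spin":0,"claw":1},{"tx":0,"ty":0,"tz":0,"spin":0,"claw":1}]'
python3 - <<'E'
from h import *
from scipy.optimize import least_squares
s,c=shot('wrist','w7'); s,c=shot('scene','s7'); s,c=shot('top','t7'); print(s['position'],s['ft_force'],s['width'])
print(rel([517,-168.5,75]))
c=load('w7'); P=cloud(c); q=P[:160].reshape(-1,3); q=q[np.isfinite(q).all(1)&(q[:,2]>18)&(q[:,2]<80)&(np.linalg.norm(q[:,:2]-[517,-168],axis=1)<58)]
f=least_squares(lambda a:np.linalg.norm(q-a,axis=1)-60,[517,-168,12],loss='soft_l1'); print('sphere',f.x,np.abs(f.fun).mean(),len(q))
im=load('s7')['image'][:,:,::-1]; u=proj(load('s7'),s['position'])[0].astype(int)
cv2.imwrite('pics/s7c.png',cv2.resize(im[max(0,u[1]-50):u[1]+70,u[0]-60:u[0]+60],None,fx=5,fy=5,interpolation=2))
E
```

```text
clock: 7.5
position: [505.2, -95.1, 138.6]
tool_rot: [0.536, 0.461, 0.537, -0.461]
ft_force: [-0.2, -0.5, -0.7]
width: 61.9
clock: 8.0
position: [517.0, -168.1, 138.9]
tool_rot: [0.536, 0.461, 0.536, -0.461]
ft_force: [-0.1, -0.7, -2.0]
width: 61.8
[ 517.30574495 -167.27512391  139.37048762] [-0.55605855  0.07273812 -1.25051718] 62.14382265993773
tx 64.6 ty -0.6 tz 1.3
sphere [ 516.77116265 -168.36046499   12.37971772] 0.32904332646608814 2767
```

View pics/w7.png

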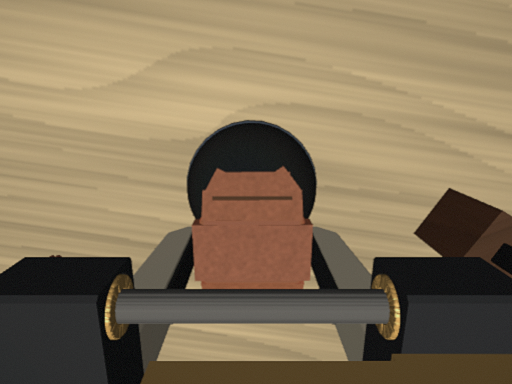

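View pics/s7c.png

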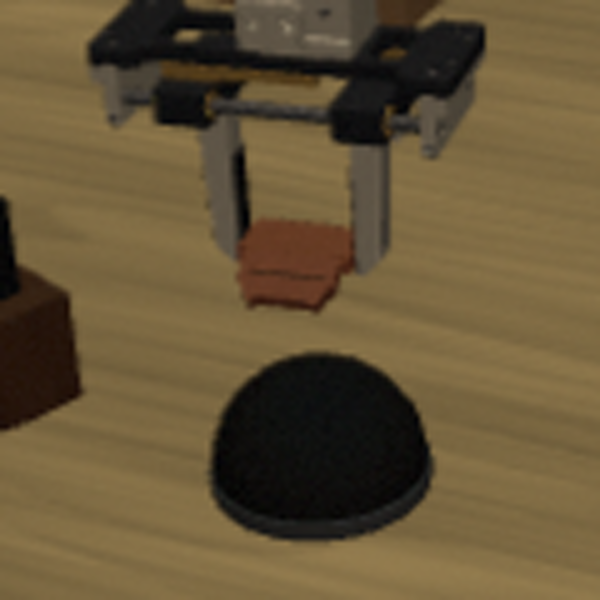

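```bash
python3 -m creep '[{"tx":15,"ty":-0.5,"tz":0.7,"spin":0,"claw":1},{"tx":22,"ty":0,"tz":0,"spin":0,"claw":1},{"tx":15,"ty":0,"tz":0,"spin":0,"claw":1},{"tx":8,"ty":0,"tz":0,"spin":0,"claw":1},{"tx":4,"ty":0,"tz":0,"spin":0,"claw":1},{"tx":0,"ty":0,"tz":0,"spin":0,"claw":1}]'
python3 -m creep '[{"tx":1.5,"ty":0,"tz":0,"spin":0,"claw":1},{"tx":1.5,"ty":0,"tz":0,"spin":0,"claw":1},{"tx":0,"ty":0,"tz":0,"spin":0,"claw":1}]'
python3 - <<'E'
from h import *
s=r.read_state(); print(s['position'],s['ft_force']); print(rel([516.9,-168.4,68.8]))
E
```

```text
clock: 8.9
position: [517.3, -168.7, 75.8]
tool_rot: [0.536, 0.461, 0.536, -0.461]
ft_force: [0.2, -0.1, -1.5]
width: 62.0
clock: 9.28
position: [517.2, -168.7, 72.7]
tool_rot: [0.536, 0.461, 0.536, -0.461]
ft_force: [-0.2, -0.5, -1.6]
width: 61.5
[ 517.21156582 -168.68263466   72.69178931] [-0.23034719 -0.54672562 -1.63421298]
tx 3.9 ty -0.3 tz -0.3
```

```bash
python3 -m creep '[{"tx":1,"ty":0,"tz":0,"spin":0,"claw":1},{"tx":1,"ty":0,"tz":0,"spin":0,"claw":1},{"tx":0,"ty":0,"tz":0,"spin":0,"claw":1}]'
python3 -m creep '[{"tx":1,"ty":0,"tz":0,"spin":0,"claw":1},{"tx":0,"ty":0,"tz":0,"spin":0,"claw":1}]'
python3 -m creep '[{"tx":0.7,"ty":0,"tz":0,"spin":0,"claw":1},{"tx":0,"ty":0,"tz":0,"spin":0,"claw":1}]'
```

```text
clock: 9.65
position: [517.2, -168.7, 70.5]
tool_rot: [0.536, 0.461, 0.536, -0.461]
ft_force: [-0.5, 0.2, -1.1]
width: 61.9
clock: 9.9
position: [517.2, -168.6, 69.6]
tool_rot: [0.536, 0.461, 0.536, -0.461]
ft_force: [0.3, 0.4, -0.6]
width: 61.9
clock: 10.15
position: [517.3, -168.7, 69.2]
tool_rot: [0.536, 0.461, 0.536, -0.461]
ft_force: [-0.1, 1.1, 2.6]
width: 61.8
```

```bash
python3 -m creep '[{"tx":0,"ty":0,"tz":0,"spin":0,"claw":1},{"tx":0,"ty":0,"tz":0,"spin":0,"claw":1}]' 4
python3 -m creep '[{"tx":0,"ty":0,"tz":0,"spin":0,"claw":0.32},{"tx":0,"ty":0,"tz":0,"spin":0,"claw":0.31},{"tx":0,"ty":0,"tz":0,"spin":0,"claw":0.3},{"tx":0,"ty":0,"tz":0,"spin":0,"claw":0.28},{"tx":0,"ty":0,"tz":0,"spin":0,"claw":0.24},{"tx":0,"ty":0,"tz":0,"spin":0,"claw":0.2},{"tx":0,"ty":0,"tz":0,"spin":0,"claw":0.1},{"tx":0,"ty":0,"tz":0,"spin":0,"claw":0.05}]'
python3 - <<'E'
from h import *
s,c=shot('wrist','w8'); s,c=shot('scene','s8'); print(s['position'],s['ft_force'],s['width'])
im=c['image'][:,:,::-1]; u=proj(load('s8'),s['position'])[0].astype(int)
cv2.imwrite('pics/s8c.png',cv2.resize(im[max(0,u[1]-50):u[1]+70,u[0]-60:u[0]+60],None,fx=5,fy=5,interpolation=2))
E
```

```text
clock: 10.4
position: [517.3, -168.7, 69.1]
tool_rot: [0.536, 0.461, 0.536, -0.461]
ft_force: [-0.0, 0.2, 3.3]
width: 61.9
clock: 11.4
position: [517.2, -168.7, 69.0]
tool_rot: [0.536, 0.461, 0.536, -0.461]
ft_force: [-0.2, 0.6, -0.4]
width: 86.7
[ 517.23746316 -168.6814564    68.97172042] [ 0.85910046 -0.59868981 -0.42394436] 87.72578460239731
```

View pics/w8.png

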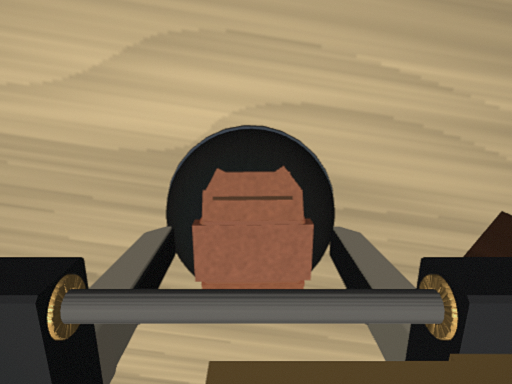

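View pics/s8c.png

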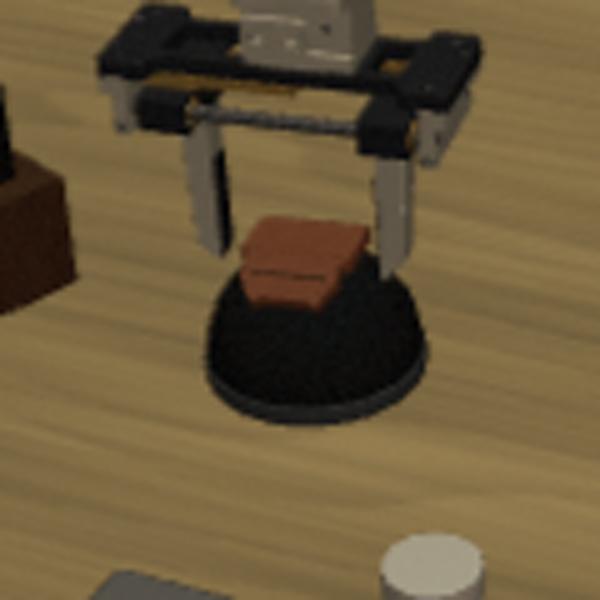

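```bash
python3 -m creep '[{"tx":0,"ty":0,"tz":0,"spin":0,"claw":0},{"tx":0,"ty":0,"tz":0,"spin":0,"claw":0},{"tx":-5,"ty":0,"tz":0,"spin":0,"claw":0},{"tx":-10,"ty":0,"tz":0,"spin":0,"claw":0},{"tx":-30,"ty":0,"tz":0,"spin":0,"claw":0},{"tx":-40,"ty":0,"tz":0,"spin":0,"claw":0},{"tx":-40,"ty":0,"tz":0,"spin":0,"claw":0},{"tx":-10,"ty":0,"tz":0,"spin":0,"claw":0},{"tx":0,"ty":0,"tz":0,"spin":0,"claw":0}]' 20
python3 - <<'E'
from h import *
s,c=shot('wrist','w9'); print(s['position'],s['ft_force'],s['width'],s['joint_pos'])
im=c['image'][:,:,::-1]
c=load('w9'); P=cloud(c); q=P[:,:][np.isfinite(P).all(2)]; q=q[(q[:,2]>55)&(q[:,2]<95)&(np.linalg.norm(q[:,:2]-[517,-168],axis=1)<60)]
t=q[q[:,2]>77]; print(t.mean(0), cv2.minAreaRect(t[:,:2].astype(np.float32)))
A=np.c_[t[:,:2]-t[:,:2].mean(0),np.ones(len(t))]; print(np.linalg.lstsq(A,t[:,2],rcond=None)[0])
print(rel([507,-376,200],-19), rel([507,-376,200],-109))
E
```

```text
clock: 12.62
position: [517.3, -168.7, 204.4]
tool_rot: [0.537, 0.461, 0.536, -0.461]
ft_force: [0.7, 0.4, -0.1]
width: 92.7
[ 517.31972581 -168.71753989  204.37202925] [ 0.69744244  0.39605776 -0.10766794] 92.69049489965117 [-3.62153433e-01 -1.67581433e-01  1.74278207e+00  2.22693161e-05
  1.56546365e+00  1.05763524e+00]
[ 518.613627   -169.34011641   81.22671767] ((517.19970703125, -169.9622802734375), (58.59246826171875, 62.012664794921875), 8.645488739013672)
[-1.16842741e-02  1.34147087e-02  8.12267177e+01]
tx 3.2 ty -41.1 tz 203.5 | cur z yaw -81.3, need world yaw 62.3 (spin = -that if x down) tx 3.2 ty -41.1 tz 203.5 | cur z yaw -81.3, need world yaw -27.7 (spin = -that if x down)
```

View pics/w9.png

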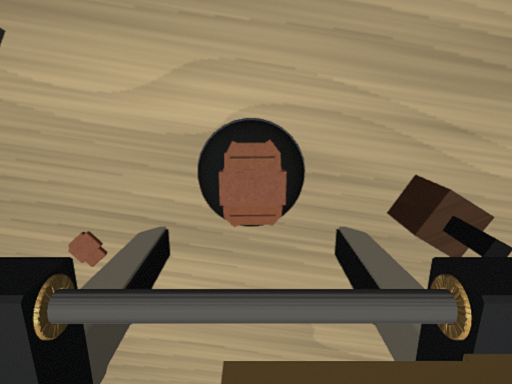

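```bash
python3 -m creep '[{"tx":0,"ty":-8,"tz":41,"spin":0,"claw":0},{"tx":0,"ty":-8,"tz":41,"spin":0,"claw":0},{"tx":0,"ty":-8,"tz":41,"spin":0,"claw":0},{"tx":0,"ty":-8,"tz":41,"spin":0,"claw":0},{"tx":0,"ty":-9,"tz":40,"spin":0,"claw":0},{"tx":0,"ty":0,"tz":0,"spin":9,"claw":0},{"tx":0,"ty":0,"tz":0,"spin":9,"claw":0},{"tx":0,"ty":0,"tz":0,"spin":9,"claw":0},{"tx":0,"ty":0,"tz":0,"spin":0,"claw":0}]'
python3 - <<'E'
from h import *
s,c=shot('wrist','w10'); print(s['position'],s['clock'])
im=c['image'][:,:,::-1]
cc=load('w10'); print(proj(cc,[[507,-376,130],[507,-376,70]]))
cv2.imwrite('pics/w10c.png',cv2.resize(im[130:260,190:320],None,fx=4.6,fy=4.6,interpolation=2))
E
```

```text
clock: 13.8
position: [507.0, -376.3, 202.3]
tool_rot: [-0.413, -0.573, -0.415, 0.573]
ft_force: [0.6, 0.6, -0.2]
width: 92.6
[ 507.01854549 -376.26534551  202.26570321] 13.8
[[251.15384965 205.32533059]
 [251.28924455 186.25941367]]
```

View pics/w10c.png

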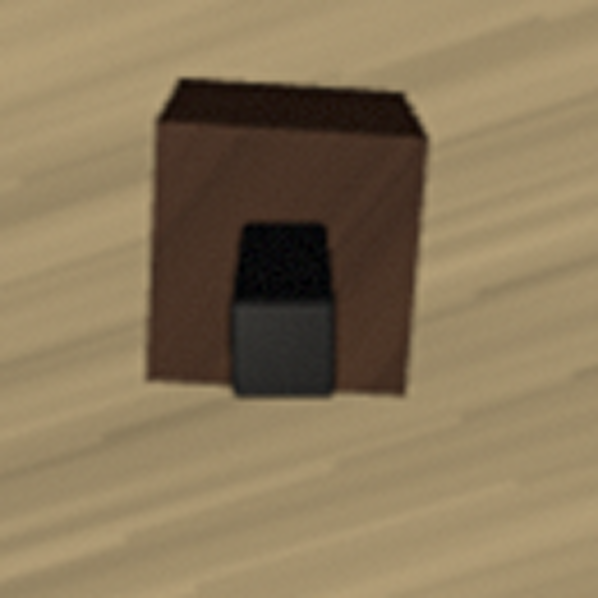

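```bash
python3 - <<'E'
from h import *
c=load('w10')
uv=(np.array([(232,301),(331,301),(333,396),(234,396)])+.5)/4.6-.5+[190,130]
p=onplane(c,uv,130)[:,:2]; e=np.roll(p,-1,0)-p
print(p.mean(0),np.linalg.norm(e,axis=1),np.degrees(np.arctan2(e[:,1],e[:,0])))
print(rel([*p.mean(0),81],-108.5))
E
```

```text
[ 506.92475158 -375.86795726] [16.65205682 16.92896104 16.95747098 16.92270237] [-108.37591476  163.24923739   71.62289945  -17.78442032]
tx 121.7 ty -0.1 tz -0.3 | cur z yaw -108.1, need world yaw -0.4 (spin = -that if x down)
```

```bash
python3 -m creep '[{"tx":35,"ty":0,"tz":0,"spin":0.3,"claw":0},{"tx":40,"ty":0,"tz":0,"spin":0,"claw":0},{"tx":30,"ty":0,"tz":0,"spin":0,"claw":0},{"tx":12,"ty":0,"tz":0,"spin":0,"claw":0},{"tx":4,"ty":0,"tz":0,"spin":0,"claw":0},{"tx":0,"ty":0,"tz":0,"spin":0,"claw":0}]'
python3 -m creep '[{"tx":0,"ty":0,"tz":0,"spin":0,"claw":1},{"tx":0,"ty":0,"tz":0,"spin":0,"claw":1},{"tx":0,"ty":0,"tz":0,"spin":0,"claw":1},{"tx":0,"ty":0,"tz":0,"spin":0,"claw":1},{"tx":0,"ty":0,"tz":0,"spin":0,"claw":1},{"tx":0,"ty":0,"tz":0,"spin":0,"claw":1},{"tx":0,"ty":0,"tz":0,"spin":0,"claw":1},{"tx":0,"ty":0,"tz":0,"spin":0,"claw":1},{"tx":0,"ty":0,"tz":0,"spin":0,"claw":1}]' 40
```

```text
clock: 14.6
position: [507.7, -376.8, 83.8]
tool_rot: [0.413, 0.574, 0.412, -0.574]
ft_force: [-1.0, -0.8, 0.3]
width: 93.1
clock: 15.72
position: [507.4, -376.5, 82.9]
tool_rot: [-0.412, -0.574, -0.412, 0.574]
ft_force: [-0.3, 0.8, 0.7]
width: 17.8
```

```bash
python3 -m creep '[{"tx":-5,"ty":0,"tz":0,"spin":0,"claw":1},{"tx":-15,"ty":0,"tz":0,"spin":0,"claw":1},{"tx":-25,"ty":0,"tz":0,"spin":0,"claw":1},{"tx":-35,"ty":0,"tz":0,"spin":0,"claw":1},{"tx":-35,"ty":0,"tz":0,"spin":0,"claw":1},{"tx":-35,"ty":0,"tz":0,"spin":0,"claw":1},{"tx":-10,"ty":0,"tz":0,"spin":0,"claw":1},{"tx":0,"ty":0,"tz":0,"spin":0,"claw":1}]'
python3 - <<'E'
from h import *
s,c=shot('wrist','w11'); s,c=shot('scene','s11'); print(s['position'],s['ft_force'],s['width'],s['clock'])
im=c['image'][:,:,::-1]; u=proj(load('s11'),s['position'])[0].astype(int); print(u)
cv2.imwrite('pics/s11c.png',cv2.resize(im[max(0,u[1]-50):u[1]+70,max(0,u[0]-60):u[0]+100],None,fx=5,fy=5,interpolation=2))
print(rel([548.5,194,240],-109))
E
```

```text
clock: 16.73
position: [507.4, -376.5, 243.1]
tool_rot: [0.413, 0.574, 0.412, -0.574]
ft_force: [-0.1, -0.1, -2.0]
width: 17.8
[ 507.21455979 -376.39242034  241.96006435] [-0.35905193  0.19183009 -0.67322011] 17.551561285007413 16.775
[131 103]
tx 2.0 ty -143.1 tz -553.6 | cur z yaw -108.6, need world yaw -0.4 (spin = -that if x down)
```

View pics/w11.png

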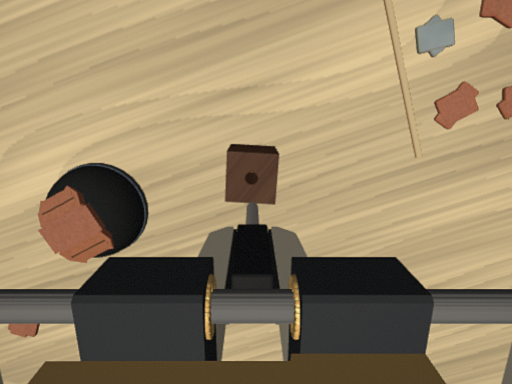

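View pics/s11c.png

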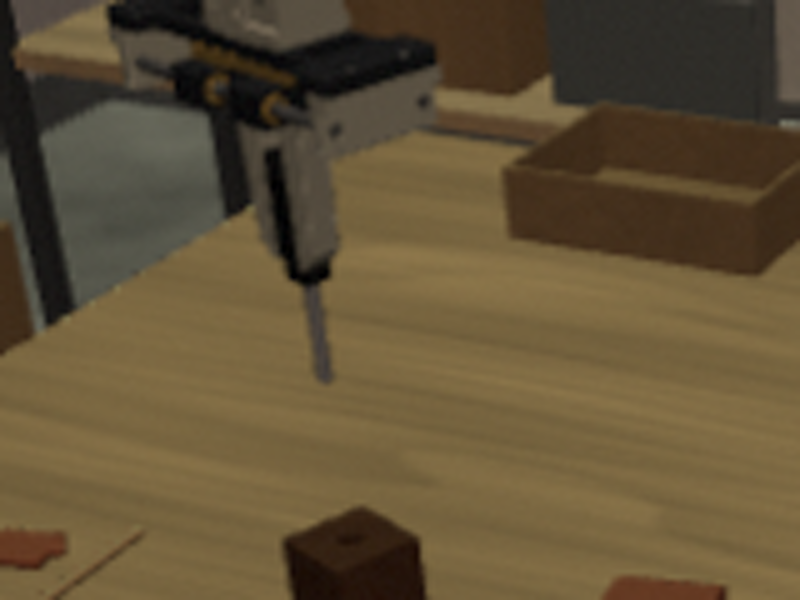

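```bash
python3 -m creep '[{"tx":0,"ty":-8,"tz":-30,"spin":0,"claw":1},{"tx":0,"ty":-12,"tz":-48,"spin":0,"claw":1},{"tx":0,"ty":-13,"tz":-50,"spin":0,"claw":1},{"tx":0,"ty":-13,"tz":-50,"spin":0,"claw":1},{"tx":0,"ty":-13,"tz":-50,"spin":0,"claw":1},{"tx":0,"ty":-13,"tz":-50,"spin":0,"claw":1},{"tx":0,"ty":-13,"tz":-50,"spin":0,"claw":1},{"tx":0,"ty":-13,"tz":-50,"spin":0,"claw":1},{"tx":0,"ty":-13,"tz":-50,"spin":0,"claw":1},{"tx":0,"ty":-12,"tz":-48,"spin":0,"claw":1}]'
python3 -m creep '[{"tx":0,"ty":-12,"tz":-45,"spin":0,"claw":1},{"tx":0,"ty":-8,"tz":-33,"spin":0,"claw":1},{"tx":0,"ty":0,"tz":0,"spin":0,"claw":1},{"tx":0,"ty":0,"tz":0,"spin":0,"claw":1}]'
python3 - <<'E'
from h import *
s,c=shot('wrist','w12'); print(s['position'],s['ft_force'],s['width'],s['clock'],s['joint_pos'])
im=c['image'][:,:,::-1]
cv2.imwrite('pics/w12c.png',cv2.resize(im[140:300,170:340],None,fx=3.7,fy=3.7,interpolation=2))
cc=load('w12'); print(proj(cc,[[548.5,194,55],s['position']-np.array([0,0,72.5])]))
E
```

```text
clock: 18.08
position: [542.5, 115.5, 241.5]
tool_rot: [-0.412, -0.574, -0.413, 0.575]
ft_force: [0.6, -0.0, 0.5]
width: 17.8
clock: 18.58
position: [548.8, 193.7, 241.9]
tool_rot: [-0.412, -0.574, -0.413, 0.575]
ft_force: [-0.2, -1.0, -0.3]
width: 17.7
[548.77552489 193.73671502 241.90978431] [-0.22719924 -0.97551029 -0.29158788] 17.662923997155158 18.575 [ 2.95655926e-01 -9.07457808e-02  1.61289867e+00 -2.13819060e-04
  1.62093565e+00  2.19169077e+00]
[[251.14874216 174.59523499]
 [251.30846078 205.20639068]]
```

View pics/w12.png

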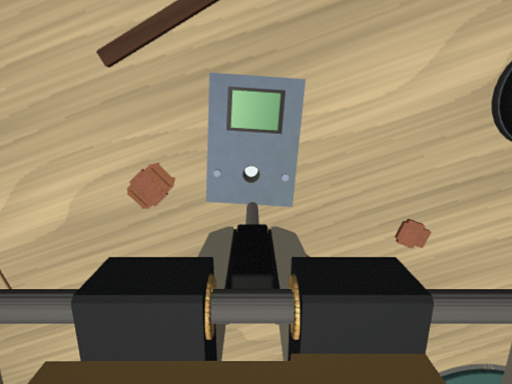

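View pics/w12c.png

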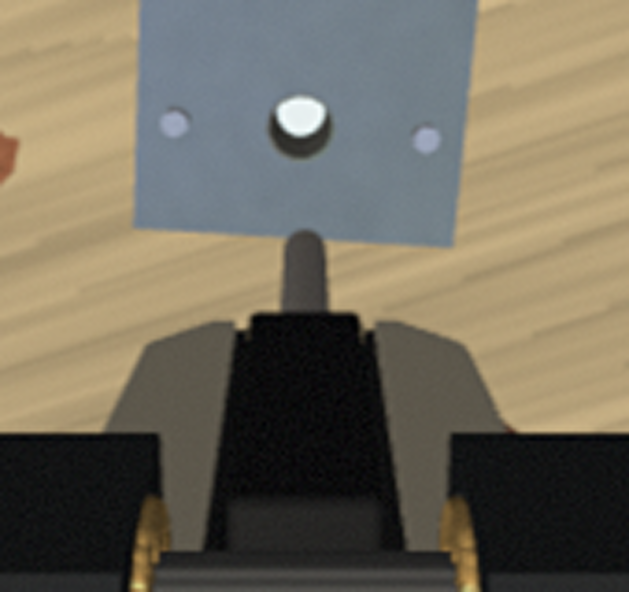

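```bash
python3 -m creep '[{"tx":20,"ty":0,"tz":-1.2,"spin":0,"claw":1},{"tx":35,"ty":0,"tz":0,"spin":0,"claw":1},{"tx":30,"ty":0,"tz":0,"spin":0,"claw":1},{"tx":15,"ty":0,"tz":0,"spin":0,"claw":1},{"tx":5,"ty":0,"tz":0,"spin":0,"claw":1},{"tx":0,"ty":0,"tz":0,"spin":0,"claw":1}]'
python3 - <<'E'
from h import *
s,c=shot('wrist','w13'); print(s['position'],s['ft_force'],s['width'],s['clock'])
im=c['image'][:,:,::-1]
cv2.imwrite('pics/w13c.png',cv2.resize(im[150:260,190:320],None,fx=6,fy=5.4,interpolation=2)[:,:,:])
cc=load('w13'); print(proj(cc,[[548.5,194,55],s['position']-np.array([0,0,72.5])]))
s,c=shot('scene','s13'); im=c['image'][:,:,::-1]; u=proj(load('s13'),[548,194,55])[0].astype(int); print(u)
cv2.imwrite('pics/s13c.png',cv2.resize(im[u[1]-40:u[1]+40,u[0]-50:u[0]+50],None,fx=7,fy=7,interpolation=2))
E
```

```text
clock: 19.38
position: [549.6, 195.2, 138.4]
tool_rot: [0.412, 0.575, 0.412, -0.574]
ft_force: [-0.0, -0.3, 0.6]
width: 17.8
[549.62386081 195.18116944 138.41541585] [-0.01340534 -0.29060533  0.63236643] 17.788256201194578 19.375
[[253.26478596 202.08576585]
 [251.43772907 205.34291862]]
[330 215]
```

View pics/w13c.png

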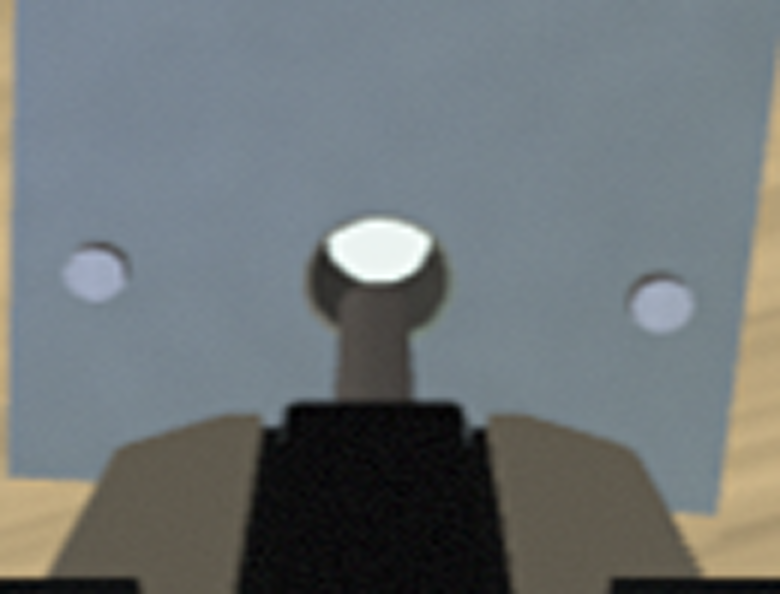

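View pics/s13c.png

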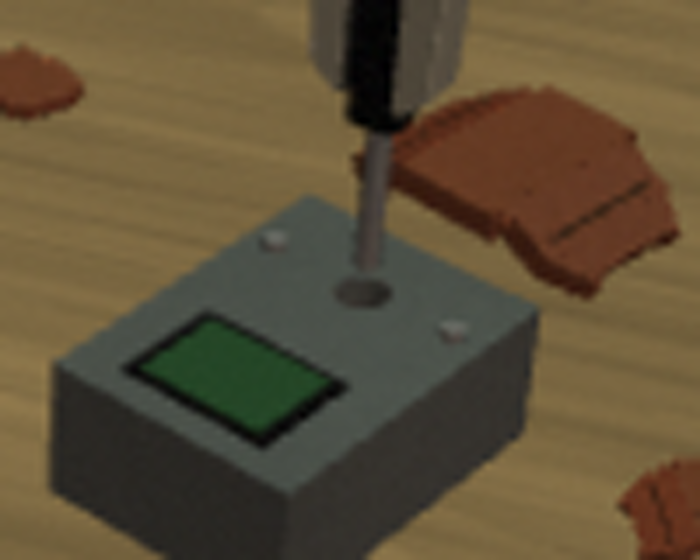

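```bash
python3 - <<'E'
from h import *
c=load('w13'); M,p=tool(); p=c['pos']
h=onplane(c,[(253.0,201.9)],55)[0]
for tz in (64,66,68):
    t=onplane(c,[(252.4,208.7)],tz)[0]; print(tz,'hole',h.round(1),'tip',t.round(1),'hole-tip in tool yz',(M.T@(h-t))[1:].round(2), 'tip-TCP tool', (M.T@(t-p)).round(1))
P=cloud(c)
for v in range(203,226,3): q=P[v,252]; print(v,q.round(1),(M.T@(q-p)).round(1))
s=load('s13')
uv=np.array([(370,268),(362,293)])/7+[330-50,215-40]-.43
print(onplane(s,uv[:1],66),onplane(s,uv[1:],55))
E
```

```text
64 hole [548.7 194.2  55. ] tip [546.2 195.6  64. ] hole-tip in tool yz [2.85 0.52] tip-TCP tool [74.4 -3.5  0.8]
66 hole [548.7 194.2  55. ] tip [546.8 195.3  66. ] hole-tip in tool yz [2.19 0.52] tip-TCP tool [72.4 -2.8  0.8]
68 hole [548.7 194.2  55. ] tip [547.4 195.1  68. ] hole-tip in tool yz [1.53 0.53] tip-TCP tool [70.4 -2.2  0.8]
203 [552.5 193.7  70. ] [68.4  3.1  0.5]
206 [552.2 193.8  76.7] [61.7  2.8  0.5]
209 [552.6 193.7  85. ] [53.4  3.2  0.5]
212 [552.7 193.7  91.8] [46.6  3.3  0.5]
215 [552.5 193.8  97.8] [40.6  3.2  0.4]
218 [552.9 193.7 104.8] [33.6  3.5  0.4]
221 [552.7 193.7 110.1] [28.4  3.4  0.4]
224 [552.7 193.7 115.4] [23.   3.4  0.4]
[[551.91841505 198.56449252  66.        ]] [[552.0918275  196.69842104  55.        ]]
```

```bash
python3 -m creep '[{"tx":0,"ty":0.8,"tz":0.9,"spin":0,"claw":1},{"tx":5,"ty":0,"tz":0,"spin":0,"claw":1},{"tx":10,"ty":0,"tz":0,"spin":0,"claw":1},{"tx":10,"ty":0,"tz":0,"spin":0,"claw":1},{"tx":5,"ty":0,"tz":0,"spin":0,"claw":1},{"tx":0,"ty":0,"tz":0,"spin":0,"claw":1}]'
python3 -m creep '[{"tx":2,"ty":0,"tz":0,"spin":0,"claw":1},{"tx":2,"ty":0,"tz":0,"spin":0,"claw":1},{"tx":0,"ty":0,"tz":0,"spin":0,"claw":1}]'
python3 - <<'E'
from h import *
s,c=shot('wrist','w14'); print(s['position'],s['ft_force'],s['width'],s['clock'])
im=c['image'][:,:,::-1]
cv2.imwrite('pics/w14c.png',cv2.resize(im[150:260,190:320],None,fx=6,fy=5.4,interpolation=2)[:,:,:])
E
```

```text
clock: 20.23
position: [549.7, 194.1, 107.4]
tool_rot: [-0.412, -0.574, -0.413, 0.575]
ft_force: [0.6, -0.4, -1.1]
width: 17.8
clock: 20.6
position: [549.8, 194.1, 103.9]
tool_rot: [-0.412, -0.574, -0.412, 0.574]
ft_force: [-0.1, 0.6, -0.3]
width: 17.7
[549.84487284 194.13252523 103.85778336] [-0.08284984  0.62687502 -0.26552951] 17.734719622538805 20.6
```

View pics/w14c.png

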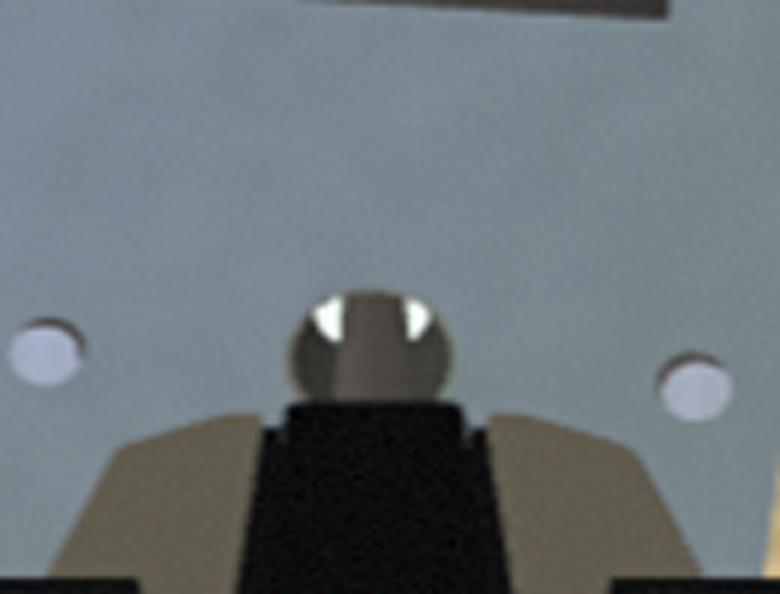

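The shaft (crop x≈372) is inside the hole (crop x 290–455), with the white key visible on either side of it. Pressing in small steps.

```bash
python3 -m creep '[{"tx":1.5,"ty":0,"tz":0,"spin":0,"claw":1},{"tx":0,"ty":0,"tz":0,"spin":0,"claw":1}]'
python3 -m creep '[{"tx":1.5,"ty":0,"tz":0,"spin":0,"claw":1},{"tx":0,"ty":0,"tz":0,"spin":0,"claw":1}]'
python3 -m creep '[{"tx":1.5,"ty":0,"tz":0,"spin":0,"claw":1},{"tx":0,"ty":0,"tz":0,"spin":0,"claw":1}]'
python3 -m creep '[{"tx":1,"ty":0,"tz":0,"spin":0,"claw":1},{"tx":0,"ty":0,"tz":0,"spin":0,"claw":1}]'
```

```text
clock: 20.9
position: [550.0, 194.2, 102.6]
tool_rot: [0.412, 0.575, 0.412, -0.574]
ft_force: [-0.0, 0.3, 0.8]
width: 18.0
clock: 21.15
position: [550.0, 194.2, 101.0]
tool_rot: [0.412, 0.575, 0.412, -0.574]
ft_force: [-0.3, -0.3, 1.6]
width: 17.7
clock: 21.4
position: [550.0, 194.2, 99.5]
tool_rot: [0.412, 0.575, 0.412, -0.574]
ft_force: [1.4, 0.2, 3.5]
width: 17.8
clock: 21.65
position: [550.0, 194.2, 98.5]
tool_rot: [0.412, 0.574, 0.412, -0.574]
ft_force: [0.8, 0.4, 3.7]
width: 17.7
```

```bash
python3 -m creep '[{"tx":1,"ty":0,"tz":0,"spin":0,"claw":1},{"tx":0,"ty":0,"tz":0,"spin":0,"claw":1}]'
python3 -m creep '[{"tx":1,"ty":0,"tz":0,"spin":0,"claw":1},{"tx":0,"ty":0,"tz":0,"spin":0,"claw":1}]'
python3 -m creep '[{"tx":0.6,"ty":0,"tz":0,"spin":0,"claw":1},{"tx":0,"ty":0,"tz":0,"spin":0,"claw":1}]'
```

```text
clock: 21.9
position: [549.9, 194.2, 97.5]
tool_rot: [0.412, 0.574, 0.412, -0.574]
ft_force: [1.3, 0.1, 4.0]
width: 17.9
clock: 22.15
position: [550.0, 194.2, 96.8]
tool_rot: [0.412, 0.575, 0.412, -0.574]
ft_force: [0.2, 0.2, 6.8]
width: 18.0
clock: 22.4
position: [550.1, 194.2, 96.7]
tool_rot: [0.412, 0.575, 0.412, -0.574]
ft_force: [-0.8, -1.1, 11.7]
width: 17.9
```

```bash
python3 -m creep '[{"tx":0,"ty":0,"tz":0,"spin":0,"claw":1},{"tx":0,"ty":0,"tz":0,"spin":0,"claw":1},{"tx":0,"ty":0,"tz":0,"spin":0,"claw":1},{"tx":0,"ty":0,"tz":0,"spin":0,"claw":1}]'
python3 - <<'E'
from h import *
s,c=shot('scene','s15'); print(s['position'],s['ft_force'],s['width'],s['clock'])
im=c['image'][:,:,::-1]; cv2.imwrite('pics/s15c.png',cv2.resize(im[120:300,120:450],None,fx=2.4,fy=2.4,interpolation=2))
shot('top','t15'); c=load('t15');P=cloud(c); q=P[np.isfinite(P).all(2)]; t=q[(q[:,2]>77)&(np.linalg.norm(q[:,:2]-[517,-168],axis=1)<60)]; print(t.mean(0))
im=c['image'][:,:,::-1]; cv2.imwrite('pics/t15c.png',cv2.resize(im[100:290,110:340],None,fx=3,fy=3,interpolation=2))
E
```

```text
clock: 22.9
position: [550.1, 194.2, 96.7]
tool_rot: [0.412, 0.575, 0.412, -0.574]
ft_force: [-0.9, -1.9, 11.9]
width: 17.9
[550.06806545 194.17296255  96.66774231] [-0.93205407 -1.89943576 11.91742096] 17.893584470654904 22.9
[ 514.19039532 -166.97037162   81.53329932]
```

View pics/s15c.png

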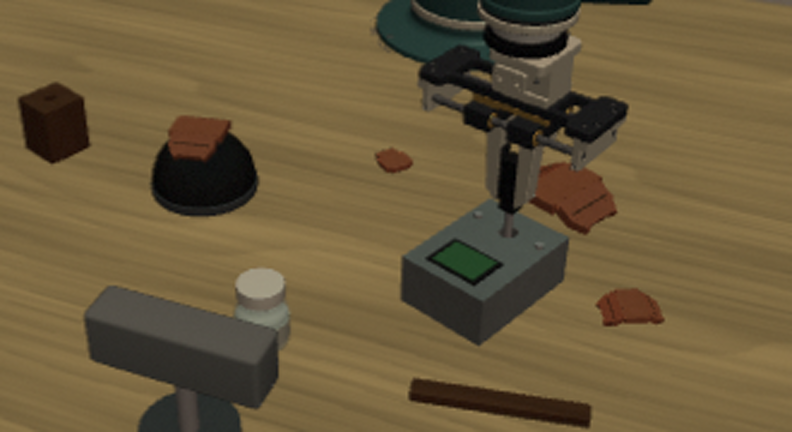

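View pics/t15c.png

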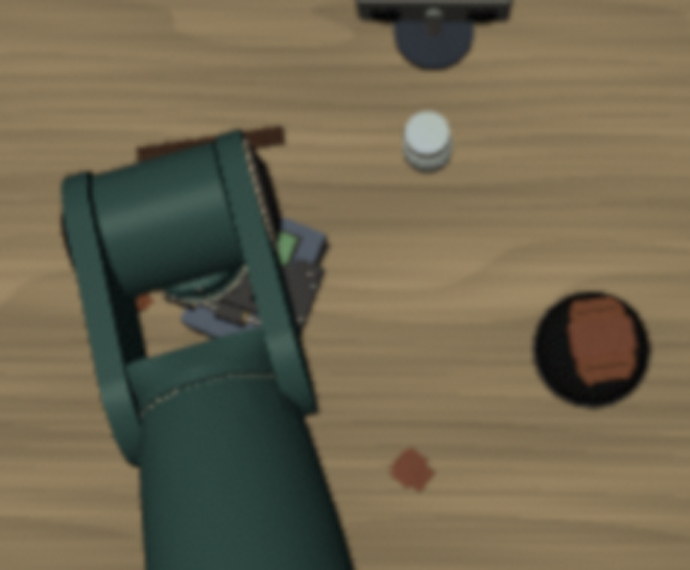

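The sherd is still level on the dome (top crop 602,340, crown height 81.5 mm). The stylus is in the hole, and the jar, strip and small sherd are where they started. Handing in.

```bash
python3 - <<'E'
from h import *
print(job.close_job()); s=r.read_state(); print(s['clock'],s['position'],s['ft_force'],s['width'])
E
```

```text
the job is handed in; nothing more can be done
None
the job is handed in; nothing more can be done
```

I set the arched sherd on the dome and let go of it, pulled the stylus from its block, and used it to hold the scan key down. I handed in at about 22.9 s with the stylus still gripped; the hand-in gave no verdict.

- **Choice of sherd:** I picked the middle-sized of the three arched sherds, at top-camera pixel (135, 237). Its crown measured 61.5 × 32 mm, which matches the description, and it gripped at 61.6 mm.
- **Sherd on the dome:** Just after release, the wrist camera put its middle within about 2 mm of the dome's axis. The crown was 81.2 mm high and almost level. In the last check, from the top camera, the crown was 81.5 mm high and about 3 mm from the axis; that camera also read the dome itself 1–2 mm off.
- **Key:** The push force began to rise at a tool height of about 103 mm and movement stopped hard at 96.7 mm. That matches the full 6 mm of travel. The tool then held about 12 N upward, with the grip at 17.9 mm on the 18 mm handle. I judged the key's position from force and travel only.
- **Bystanders:** The jar, strip and small sherd looked unmoved in the last pictures; I judged this by eye.

No check failed.

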